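# Stack the stack-nest tote on the loaded one

### The job

Stack the blue tote on top of the grey tote: give it half a turn so that the two yellow labels are at opposite ends (the same way round it would nest inside and crush the relay module), then find the four shallow pockets of the grey tote by feel and let all four of its lugs drop fully home, so that it sits level. Do it gently, never bearing on the grey tote with more than 30 N, let go, and leave the flux bottle and the solder spool where they stand.

Things in the scene. Friction and masses are not known exactly. Their poses are not given: they have to be found in the camera images.
- upper_tote: Loose blue open tote, 150 x 60 x 60 mm (x, y, z), walls 4 mm, 0.22 to 0.37 kg. Origin at the centre of its underside, z up, +x towards its yellow-labelled end. Four square lugs, 10 x 10 x 10 mm, stick out from its long walls (to y = +-40 mm): one pair at x = +68, one at x = -24 mm, their undersides 6 mm above the tote's underside.
- label (a point): Centre of the yellow label on the +x end wall of the blue tote, 76.5 mm along x from its origin and 32 mm above its underside.
- grip (a point): Middle of the blue tote, 45 mm above its underside: grip here from above, across its 60 mm width (its y); the lugs leave the walls free here down to 16 mm above the underside.
- tray: Black locating tray fixed to the bench, 239 x 104 x 14 mm, floor 6 mm thick; origin on the bench, z up, +x towards the labelled end of the grey tote in it; the tray spans x = -106 to +133 mm. The grey tote is parallel to it and centred in y; its centre would be at the origin if it touched the -x end stop, but it stands 3 to 27 mm from there along +x, unmeasured: feel for it or see it. It sticks (60 N to shift it).
- rim_mid (a point): On the tray's z axis at the height of the grey tote's rims, 66 mm above the bench. Grey tote: 200 x 82 x 60 mm, long walls 8 mm thick and 66 mm apart inside, end walls 20 mm lower. From ITS centre, both rims have pockets 13 mm wide, 7 mm deep at x = -68 and +24 mm (stacking) and slots 16 mm wide, 30 mm deep at x = +68 and -24 mm (nesting). Relay module on its floor.
- seat (a point): On the tray's z axis, 53 mm above the bench: where the seated blue tote's origin would be if the grey tote touched its -x stop; really 3 to 27 mm along +x from here. Turned (its x against the tray's x) the blue tote rides with its lugs on the rims, underside 60 mm above the bench, 3 mm play to each side between the walls; at the grey centre it drops 7 mm, with 1.5 mm play each way along x.
- packed_relay: Loose black relay module with green terminals, 49 x 62 x 26 mm, lying on the grey tote's floor (10 mm above the bench); origin at the centre of its underside. Nothing may press on it.
- flux_bottle: White flux bottle with a green label, 30 x 30 x 62 mm, a bystander; origin at the centre of its underside.
- solder_spool: Green solder spool, 54 x 73 x 34 mm, a bystander; origin at the centre of its underside.

How it is judged:
By the outcome, as a careful person would: the job done as asked, in the order asked, and still so for the second after the job is handed in, with the robot touching nothing.
It also fails if it takes over 72 s, if anything falls off the work surface, if the arm or the gripper's body presses on something with over 40 N, if the wrist force passes 120 N, or if a joint passes its speed limit or range.

### The arm

A 7-joint arm with a two-finger parallel gripper is mounted at the origin on a cart in front of the work surface, level with it; the furniture and walls round the work are solid. World frame = base frame: x ahead of the robot, y to its left, z up, the work surface at z = 0. Lengths are in m, angles in rad, forces in N, time in s.
With the tool pointing down it reaches from about 0.4 to 0.85 m from the base axis. Payload 10.4 kg.
Tool frame: the origin (TCP) lies between the finger pads; the fingertips stand 11 mm ahead of it and the grasp point (between the pads) lies 8 mm behind it (tip_reach is the distance from the TCP to the fingertips, in m); z points along the fingers, y is the line along which they close (so a half turn about z gives the same grasp; the last joint's range is limited). The gripper opens to 85 mm and grips with 20 to 120 N. Pads are 22 mm wide; open, the fingers measure 114 mm over their backs; the gripper's body (76 mm by 85 mm) begins 54 mm behind the grasp point. The pads swing forward as they close: fully open they stand 13 mm farther back than shut.
Start: joints at [1.225, 0.332, -0.065, 1.46, 0.022, 1.35, -0.088], TCP at [0.198, -0.593, 0.242] pointing down, gripper open.
Joint ranges: [-2.6, 2.6], [-0.5, 2.12], [-1.47, 1.34], [0.16, 2.42], [-1.27, 4.41], [0.06, 2.06], [-2.6, 2.6]. Speed limits (rad/s): [2.22, 2.22, 2.79, 2.79, 3.14, 3.14, 3.14].

### API

Orientations are given as a unit quaternion [x, y, z, w].
In Python, from workcell import * gives the robot as it stands.
- The arm moves only by the shell command python3 -m inch 'ROWS' [OPENING] [FORCE]. ROWS is JSON, a list of rows, each an object with "slide": the shift along the world's x, y, z in m, a list of three; "yaw": the turn about the world's z in rad. A call has 1 to 20 rows; each row is the pose to reach, as a shift and turn from the pose commanded when the call began; what a row does not reach only later rows make up. A row lasts 1/12 s, in which the tool goes at most 41.7 mm and 7.16 degrees, less where a joint would pass 70% of its speed; a pose out of reach is approached as far as the arm can. A call with a gripper value outside its range is refused whole. OPENING is the closure in counts, from 0 (fully open) to 255 (shut), set as the call begins (- or left out, the last holds). The fingers move at their own pace and stop on an object; FORCE is the grip in N (left out, the last holds). Time passes only in rows, so rows that repeat a pose let the fingers close. It gives the time, the measured TCP pose, the force, the opening and the grip force at its end, in the units of the state.
- get_obs(): the state, without advancing time (a new reading comes with each control period).
- camera(name): name is "scene" or "side" or "wrist"; returns a dict with "frame" (400x640x3 uint8, red, green, blue), "fx", "fy", "cx", "cy" (pixels), "k1" (the pictures are not rectified: a ray, as slopes to the right and down, at radius r is drawn at 1 + k1 r^2 times it, then the intrinsics apply), "extrinsics" (4x4, takes a point from world to camera coordinates). Camera axes: x right, y down, z forward; pixel columns grow to the right and rows downward; lengths in m; the calibration is good to about 2 mm. A picture is of the moment at which its call begins. There is no depth.
- hand_in(): hands the job in; it is judged then, once.
The state is a dict: "clock": time; "joint_pos": joint angles; "joint_velocities": joint speeds; "tau": joint torques, N m; "position": TCP position; "ee_rot": TCP orientation; "ft_force": force on the tool from outside, world axes, zero at the start; "torque": the same for the moment, N m; "grip_width": opening from 0.0 (shut) to 1.0 (fully open); "grasp_force": force on a finger pad.
Only numpy, scipy, OpenCV 4.12 (cv2) and the standard library are available. Lean on these libraries where they do the work, as an engineer would, in place of code of your own. Each camera call takes 0.05 s, during which the arm holds its last target. There are 200 camera calls.

## Working session

There is one attempt and no reset: what is moved stays moved. The work goes in short steps, Python scripts to look and compute and a shell command to move; the robot and the scene stay as the last step left them, time stands still between calls to the robot, and variables do not carry over. Pictures are saved under pics/ and viewed, at most 10 in all, crops included, and the job is handed in when it is done.

```bash
mkdir -p pics; ls; cat > h.py <<'E'
import numpy as np, cv2
from workcell import *
def und(c,px):
    K=np.array([[c["fx"],0,c["cx"]],[0,c["fy"],c["cy"]],[0,0,1.]])
    return cv2.undistortPoints(np.array(px,float).reshape(-1,1,2),K,np.array([c["k1"],0,0,0.]),).reshape(-1,2)
def ray(c,px):
    E=np.array(c["extrinsics"]);R,t=E[:3,:3],E[:3,3]
    d=np.c_[und(c,px),np.ones(len(np.array(px).reshape(-1,2)))]@R
    return -R.T@t,d
def onz(c,px,z):
    o,d=ray(c,px);return o+d*((z-o[2])/d[:,2])[:,None]
def proj(c,P):
    E=np.array(c["extrinsics"]);p=np.asarray(P,float).reshape(-1,3)@E[:3,:3].T+E[:3,3]
    s=p[:,:2]/p[:,2:];s=s*(1+c["k1"]*(s**2).sum(1))[:,None]
    return s*[c["fx"],c["fy"]]+[c["cx"],c["cy"]]
def tri(c1,p1,c2,p2):
    o1,d1=ray(c1,p1);o2,d2=ray(c2,p2);out=[]
    for a,b in zip(d1,d2):
        s=np.linalg.lstsq(np.c_[a,-b],o2-o1,rcond=None)[0]
        A,B=o1+a*s[0],o2+b*s[1];out.append([*(A+B)/2,np.linalg.norm(A-B)])
    return np.array(out)
def save(c,n): cv2.imwrite(f"pics/{n}.png",c["frame"][:,:,::-1])
E
python3 - <<'E'
from h import *
import pickle
cs={n:camera(n) for n in("scene","side","wrist")}
pickle.dump(cs,open("c0.pkl","wb"))
cv2.imwrite("pics/a.png",cs["scene"]["frame"][:,:,::-1]);cv2.imwrite("pics/b.png",cs["side"]["frame"][:,:,::-1])
for n,c in cs.items(): print(n,c["fx"],c["k1"],np.round(-np.array(c["extrinsics"])[:3,:3].T@np.array(c["extrinsics"])[:3,3],3))
print(get_obs())
E
```

```text
pics
scene 438.8316677850452 0.0321112202222595 [0.205 0.719 0.686]
side 391.0034285107628 0.028743502368264756 [ 0.208 -0.433  0.632]
wrist 286.0716148720358 -0.04417871159920724 [ 0.276 -0.566  0.373]
{'clock': 0.15, 'joint_pos': array([ 1.22536724,  0.33273811, -0.06468341,  1.46070321,  0.02158198,
        1.34985815, -0.08856454]), 'joint_velocities': array([ 0.00087379, -0.00240512,  0.00023641, -0.00237622,  0.00035974,
       -0.00177735, -0.00229588]), 'tau': array([-2.68144095e-04, -6.25832033e+01,  4.86063911e-02, -3.91847992e+01,
        1.62092614e-02,  7.55082525e-03,  1.30785315e-04]), 'position': array([ 0.19820452, -0.59248647,  0.24171308]), 'ee_rot': array([ 9.87006288e-01,  1.60680837e-01, -9.49590397e-05, -4.97345159e-04]), 'ft_force': array([-0.5095171 , -0.01857261, -0.04394617]), 'torque': array([ 0.01453332, -0.0175423 ,  0.02292796]), 'grasp_force': 0.0, 'grip_width': 0.9997337786301419}
```

View pics/a.png

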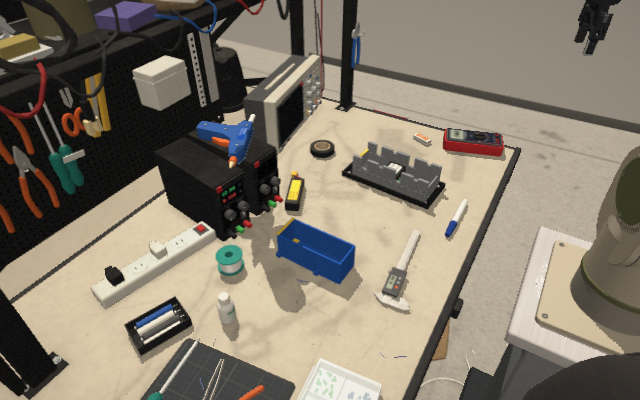

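View pics/b.png

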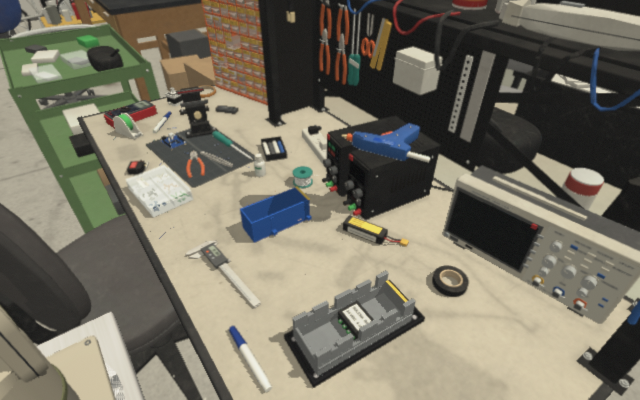

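Scene view: the blue tote is around (315,250), with its label at the left end (285,228). The tray and grey tote are around (393,175), with the grey tote's label at (365,152). Side view: the blue tote is around (275,214) and the tray around (355,325), with its label at (397,290). Next I'll enlarge these to pick the corners.

```bash
python3 - <<'E'
from h import *
import pickle
cs=pickle.load(open("c0.pkl","rb"))
def crop(n,x,y,w,h): 
    return cv2.resize(cs[n]["frame"][y:y+h,x:x+w,::-1],(400,300),interpolation=cv2.INTER_CUBIC)
m=np.vstack([np.hstack([crop("scene",265,205,100,75),crop("scene",335,130,120,90)]),np.hstack([crop("side",225,180,100,75),crop("side",275,260,160,120)])])
cv2.imwrite("pics/c.png",m)
for n in("scene","side"):
    hsv=cv2.cvtColor(cs[n]["frame"],cv2.COLOR_RGB2HSV)
    b=cv2.inRange(hsv,(105,120,30),(125,255,255))
    k,l,s,ce=cv2.connectedComponentsWithStats(b)
    for i in range(1,k):
        if s[i,4]>800:
            cn=cv2.findContours((l==i).astype(np.uint8),0,2)[0][0]
            print(n,s[i],cv2.approxPolyDP(cv2.convexHull(cn),2,True).reshape(-1,2).tolist())
E
```

```text
scene [ 196  120   57   44 1173] [[251, 122], [252, 131], [245, 156], [237, 163], [200, 138], [196, 128], [201, 121]]
scene [ 276  220   79   64 2949] [[277, 236], [294, 220], [353, 245], [352, 266], [339, 283], [316, 275], [277, 256]]
side [ 353  123   67   38 1301] [[419, 127], [417, 137], [404, 160], [353, 145], [356, 132], [407, 123]]
side [ 241  188   70   54 2206] [[308, 201], [310, 218], [254, 241], [243, 226], [241, 209], [294, 188]]
```

View pics/c.png

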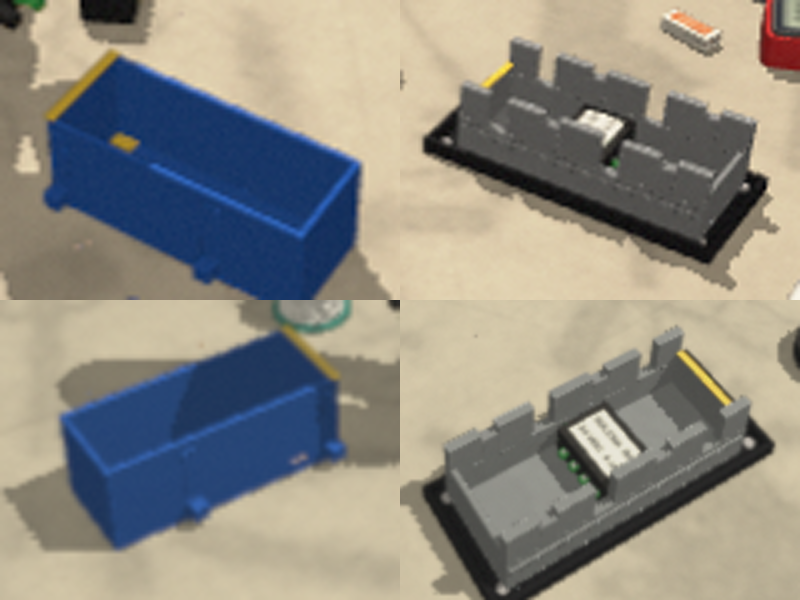

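The enlargements show all four rim corners of both totes, and both labels are at the +x-ish (far) end. I'll triangulate the corners.

```bash
python3 - <<'E'
from h import *
import pickle
cs=pickle.load(open("c0.pkl","rb"));a,b=cs["scene"],cs["side"]
def rep(nm,p,q):
    P=tri(a,p,b,q);print(nm);print(np.round(P*1000,1))
    c=P[:,:3].mean(0);d=(P[:2]-P[2:]).mean(0)[:2];w=(P[[0,2]]-P[[1,3]]).mean(0)[:2]
    print("centre",np.round(c,4),"yaw",np.degrees(np.arctan2(d[1],d[0])),"w-yaw",np.degrees(np.arctan2(-w[0],w[1])),"len",np.hypot(*d),np.hypot(*w))
# order: +x+y, +x-y, -x+y, -x-y
rep("blue",[(277.5,234.5),(293.2,218.2),(340.5,263.2),(354.2,246.2)],[(296.2,187),(309.2,199.5),(240.7,209.2),(252,222.5)])
rep("grey",[(353.6,155.5),(368.9,142),(429.5,183.5),(441.5,166.6)],[(387,272),(414.2,300.8),(293.8,318),(317,358)])
print(onz(a,[(343.4,172),(428,205),(445.1,184)],.014).round(4),onz(b,[(425,317.2),(285,336)],.014).round(4))
from scipy.spatial.transform import Rotation as R
print(R.from_quat(get_obs()["ee_rot"]).as_matrix().round(3))
hsv=lambda n:cv2.cvtColor(cs[n]["frame"],cv2.COLOR_RGB2HSV)
E
```

```text
blue
[[601.9 212.4  59.6   3.1]
 [600.9 155.   59.3   2.5]
 [455.2 215.6  59.3   2.9]
 [454.2 161.8  58.5   4.7]]
centre [0.528  0.1862 0.0592] yaw -1.9474337889961797 w-yaw -0.994550705134046 len 0.1467965767432631 0.05560998093965839
grey
[[ 594.4 -112.8   63.9    3. ]
 [ 588.1 -188.1   64.2    3. ]
 [ 394.7  -96.8   65.5    7.8]
 [ 389.6 -175.7   63.7    1.2]]
centre [ 0.4917 -0.1434  0.0643] yaw -4.084189507756219 w-yaw -4.242069271772985 len 0.1995561788090457 0.07726005990610067
[[ 0.6124 -0.0983  0.014 ]
 [ 0.3814 -0.0827  0.014 ]
 [ 0.3725 -0.1801  0.014 ]] [[ 0.6131 -0.2029  0.014 ]
 [ 0.384  -0.0873  0.014 ]]
[[ 0.948  0.317 -0.   ]
 [ 0.317 -0.948  0.001]
 [-0.    -0.001 -1.   ]]
```

```bash
python3 -m inch '[{"slide":[0.165,0.39,0],"yaw":1.4},{"slide":[0.165,0.39,0],"yaw":1.4},{"slide":[0.165,0.39,0],"yaw":1.4},{"slide":[0.165,0.39,0],"yaw":1.4},{"slide":[0.165,0.39,0],"yaw":1.4},{"slide":[0.165,0.39,0],"yaw":1.4},{"slide":[0.165,0.39,0],"yaw":1.4},{"slide":[0.165,0.39,0],"yaw":1.4},{"slide":[0.165,0.39,0],"yaw":1.4},{"slide":[0.33,0.779,0],"yaw":2.78},{"slide":[0.33,0.779,0],"yaw":2.78},{"slide":[0.33,0.779,0],"yaw":2.78},{"slide":[0.33,0.779,0],"yaw":2.78},{"slide":[0.33,0.779,0],"yaw":2.78},{"slide":[0.33,0.779,0],"yaw":2.78},{"slide":[0.33,0.779,0],"yaw":2.78},{"slide":[0.33,0.779,0],"yaw":2.78},{"slide":[0.33,0.779,-0.03],"yaw":2.78},{"slide":[0.33,0.779,-0.03],"yaw":2.78},{"slide":[0.33,0.779,-0.03],"yaw":2.78}]' 0 40
python3 -m inch '[{"slide":[0,0,0],"yaw":0}]'
```

```text
clock: 1.82
position: [0.5229, 0.1736, 0.2154]
ee_rot: [0.156, 0.988, 0.0, 0.0]
ft_force: [0.6, -1.5, 1.5]
grip_width: 1.002
grasp_force: 0.0
clock: 1.9
position: [0.5214, 0.1795, 0.2127]
ee_rot: [0.151, 0.989, 0.002, -0.003]
ft_force: [-1.4, -0.7, -0.2]
grip_width: 0.999
grasp_force: 0.0
```

```bash
python3 -m inch '[{"slide":[0.006,0.006,0],"yaw":0.12},{"slide":[0.006,0.006,0],"yaw":0.26},{"slide":[0.006,0.006,0],"yaw":0.26},{"slide":[0.006,0.006,0],"yaw":0.26}]'
python3 - <<'E'
from h import *
import pickle
from scipy.spatial.transform import Rotation as R
c=camera("wrist");pickle.dump(c,open("c1.pkl","wb"));save(c,"d")
M=R.from_quat(get_obs()["ee_rot"]).as_matrix();print(get_obs()["position"],np.degrees(np.arctan2(M[1,0],M[0,0])))
b=cv2.inRange(cv2.cvtColor(c["frame"],cv2.COLOR_RGB2HSV),(105,110,20),(125,255,255))
k,l,s,ce=cv2.connectedComponentsWithStats(b);i=1+s[1:,4].argmax();cn=cv2.findContours((l==i).astype(np.uint8),0,2)[0][0]
print(s[i],cv2.approxPolyDP(cv2.convexHull(cn),3,True).reshape(-1,2).tolist())
cs=pickle.load(open("c0.pkl","rb"))
print(tri(cs["scene"],[(230,258),(227,305)],cs["side"],[(303,177),(259,163)]).round(3))
E
```

```text
clock: 2.23
position: [0.5281, 0.1778, 0.2154]
ee_rot: [0.031, 1.0, 0.0, -0.0]
ft_force: [-0.5, -0.2, -0.6]
grip_width: 1.002
grasp_force: 0.0
[0.52811392 0.17755346 0.21560363] 176.3817033619706
[ 295  106   67  136 7139] [[358, 107], [361, 152], [357, 239], [306, 241], [299, 226], [295, 154], [299, 109]]
[[0.671 0.286 0.019 0.   ]
 [0.593 0.387 0.037 0.004]]
```

View pics/d.png

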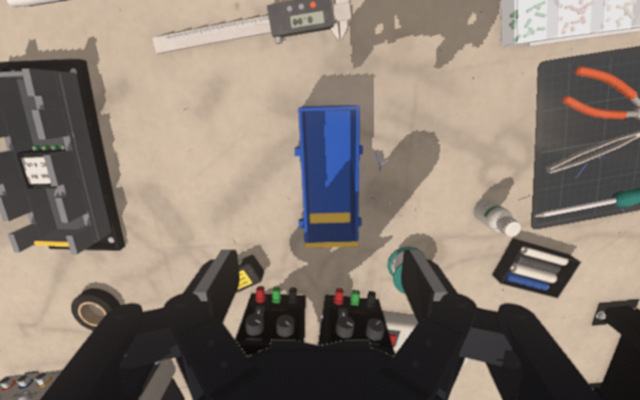

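The wrist view shows the blue tote's rim from (300,107) to (357,243), with the label at the bottom (+x end). The spool and bottle are clear of the finger paths.

```bash
python3 - <<'E'
from h import *
import pickle
c=pickle.load(open("c1.pkl","rb"))
P=onz(c,[(300,107.5),(359,107.5),(304,244),(357.5,241.5)],.06);print(P.round(4),P.mean(0).round(4))
d=(P[2]+P[3]-P[0]-P[1]);w=P[1]+P[3]-P[0]-P[2];print(np.degrees(np.arctan2(d[1],d[0])),np.degrees(np.arctan2(-w[0],w[1])),np.linalg.norm(d)/2,np.linalg.norm(w)/2)
E
```

```text
[[0.4529 0.1638 0.06  ]
 [0.4562 0.2205 0.06  ]
 [0.5992 0.1563 0.06  ]
 [0.5997 0.2162 0.06  ]] [0.527  0.1892 0.06  ]
-2.332485511421502 -1.92382028437256 0.14504757118101066 0.05832373638902652
```

```bash
python3 -m inch '[{"slide":[0,0.009,-0.04],"yaw":0.025},{"slide":[0,0.009,-0.08],"yaw":0.025},{"slide":[0,0.009,-0.11],"yaw":0.025},{"slide":[0,0.009,-0.12],"yaw":0.025},{"slide":[0,0.009,-0.12],"yaw":0.025},{"slide":[0,0.009,-0.12],"yaw":0.025}]'
```

```text
clock: 2.78
position: [0.5287, 0.1871, 0.097]
ee_rot: [0.018, 1.0, 0.0, 0.0]
ft_force: [0.9, 0.9, 0.4]
grip_width: 1.0
grasp_force: 0.0
```

```bash
python3 -m inch '[{"slide":[0,0,-0.03],"yaw":0},{"slide":[0,0,-0.05],"yaw":0},{"slide":[0,0,-0.06],"yaw":0},{"slide":[0,0,-0.06],"yaw":0},{"slide":[0,0,-0.06],"yaw":0}]' && python3 -m inch '[{"slide":[0,0,0],"yaw":0},{"slide":[0,0,0],"yaw":0},{"slide":[0,0,0],"yaw":0},{"slide":[0,0,0],"yaw":0},{"slide":[0,0,0],"yaw":0},{"slide":[0,0,0],"yaw":0},{"slide":[0,0,0],"yaw":0},{"slide":[0,0,0],"yaw":0}]' 255 60
```

```text
clock: 3.2
position: [0.5291, 0.1873, 0.0374]
ee_rot: [0.017, 1.0, 0.0, 0.001]
ft_force: [0.5, -0.1, -0.1]
grip_width: 0.998
grasp_force: 0.0
clock: 3.87
position: [0.5293, 0.1876, 0.0376]
ee_rot: [0.017, 1.0, 0.0, 0.001]
ft_force: [-1.3, -1.1, 8.1]
grip_width: 0.692
grasp_force: 65.5
```

```bash
python3 -m inch '[{"slide":[0,0,0.02],"yaw":0},{"slide":[0,0,0.05],"yaw":0},{"slide":[0,0,0.09],"yaw":0},{"slide":[0,0,0.13],"yaw":0},{"slide":[0,-0.02,0.16],"yaw":-0.1},{"slide":[0,-0.04,0.16],"yaw":-0.2},{"slide":[0,-0.06,0.16],"yaw":-0.3},{"slide":[-0.005,-0.08,0.16],"yaw":-0.42},{"slide":[-0.01,-0.1,0.16],"yaw":-0.54},{"slide":[-0.01,-0.12,0.16],"yaw":-0.66},{"slide":[-0.01,-0.14,0.16],"yaw":-0.78},{"slide":[-0.015,-0.16,0.16],"yaw":-0.9},{"slide":[-0.02,-0.18,0.16],"yaw":-1.02},{"slide":[-0.02,-0.2,0.16],"yaw":-1.14},{"slide":[-0.02,-0.22,0.16],"yaw":-1.26},{"slide":[-0.02,-0.24,0.16],"yaw":-1.38},{"slide":[-0.02,-0.25,0.16],"yaw":-1.5},{"slide":[-0.02,-0.25,0.16],"yaw":-1.5},{"slide":[-0.02,-0.25,0.16],"yaw":-1.5}]'
python3 -m inch '[{"slide":[0,-0.01,0],"yaw":-0.12},{"slide":[0,-0.02,0],"yaw":-0.24},{"slide":[0,-0.03,0],"yaw":-0.36},{"slide":[-0.01,-0.04,0],"yaw":-0.48},{"slide":[-0.01,-0.05,0],"yaw":-0.6},{"slide":[-0.02,-0.06,0],"yaw":-0.72},{"slide":[-0.02,-0.07,0],"yaw":-0.84},{"slide":[-0.02,-0.08,0],"yaw":-0.96},{"slide":[-0.02,-0.08,0],"yaw":-1.08},{"slide":[-0.02,-0.081,0],"yaw":-1.2},{"slide":[-0.02,-0.081,0],"yaw":-1.32},{"slide":[-0.02,-0.081,0],"yaw":-1.44},{"slide":[-0.02,-0.081,0],"yaw":-1.56},{"slide":[-0.02,-0.081,0],"yaw":-1.679},{"slide":[-0.02,-0.081,0],"yaw":-1.679},{"slide":[-0.02,-0.081,0],"yaw":-1.679},{"slide":[-0.02,-0.081,0],"yaw":-1.679}]'
python3 - <<'E'
from h import *
import pickle
from scipy.spatial.transform import Rotation as R
cs={n:camera(n) for n in("scene","side","wrist")};pickle.dump(cs,open("c2.pkl","wb"))
s=cs["side"]["frame"][170:370,220:460];
save(cs["wrist"],"e");print(get_obs()["ft_force"])
cv2.imwrite("pics/f.png",np.vstack([cs["wrist"]["frame"][:,:,::-1][0:300],cv2.resize(np.hstack([cs["scene"]["frame"][80:230,320:480],cs["side"]["frame"][230:380,270:430]])[:,:,::-1],(640,300),interpolation=cv2.INTER_CUBIC)]))
M=R.from_quat(get_obs()["ee_rot"]).as_matrix();print(get_obs()["position"],np.degrees(np.arctan2(M[1,0],M[0,0])),get_obs()["joint_pos"].round(2))
E
```

```text
clock: 5.45
position: [0.508, -0.0629, 0.1959]
ee_rot: [0.693, 0.721, 0.0, -0.0]
ft_force: [-0.8, 0.4, -3.2]
grip_width: 0.695
grasp_force: 66.6
clock: 6.87
position: [0.4884, -0.1432, 0.1958]
ee_rot: [0.999, -0.032, 0.0, -0.0]
ft_force: [-0.9, 0.7, -2.3]
grip_width: 0.691
grasp_force: 66.6
[-0.50638822 -0.41689778 -3.05007332]
[ 0.4882775  -0.14379789  0.19573845] -3.905041792530138 [ 0.61  0.14 -0.45  1.81  0.06  1.21 -1.49]
```

View pics/f.png

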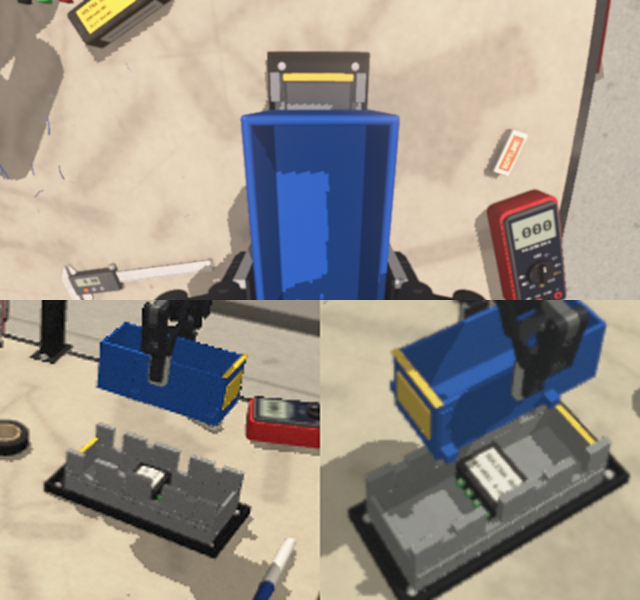

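The tote is turned: the blue label is at the -x end and the grey label at +x. In the wrist view the tray's end edge runs (268,53)-(369,52) and the blue rim's end (245,117)-(397,116), so they are parallel. I'll work out the lateral fit from this view.

```bash
python3 - <<'E'
from h import *
import pickle
cs=pickle.load(open("c2.pkl","rb"));c=cs["wrist"]
g=cv2.cvtColor(c["frame"],cv2.COLOR_RGB2HSV)
zt=.1957-.037
y=cv2.inRange(g,(20,100,80),(35,255,255))[60:95,250:390];ys,xs=np.nonzero(y);print("ylabel px",xs.min()+250,xs.max()+250,ys.min()+60,ys.max()+60)
def f(n,px,z):
    P=onz(c,px,z);a=np.radians(-4.1);X=np.array([np.cos(a),np.sin(a)]);Y=np.array([-X[1],X[0]])
    r=P[:,:2]-[.4883,-.1438];print(n,P.round(4).tolist(),"along",(r@X).round(4),"lat",(r@Y).round(4), "mid lat",(r@Y).mean().round(4))
f("tray",[(268,53),(369,52)],.014)
f("grey rim end",[(271,73),(366,73)],.066)
f("label",[(xs.min()+250,77),(xs.max()+251,77)],.046)
f("blue rim",[(244,117),(398.5,116)],zt+.06)
for r in (72,90,100): print(r,c["frame"][r,262:376].mean(1).astype(int).tolist())
E
```

```text
ylabel px 283 353 72 81
tray [[0.6185, -0.0999, 0.014], [0.6127, -0.2006, 0.014]] along [0.1267 0.1281] lat [ 0.0531 -0.0478] mid lat 0.0027
grey rim end [[0.5946, -0.1087, 0.066], [0.5893, -0.1891, 0.066]] along [0.1035 0.1039] lat [ 0.0426 -0.0379] mid lat 0.0023
label [[0.5923, -0.1162, 0.046], [0.588, -0.1811, 0.046]] along [0.1018 0.1021] lat [ 0.0349 -0.0301] mid lat 0.0024
blue rim [[0.5658, -0.1204, 0.2187], [0.5624, -0.177, 0.2187]] along [0.0756 0.0763] lat [ 0.0289 -0.0278] mid lat 0.0005
72 [202, 199, 184, 159, 136, 113, 86, 85, 108, 123, 124, 125, 126, 126, 128, 127, 116, 93, 76, 73, 73, 80, 87, 91, 90, 90, 90, 90, 92, 97, 103, 107, 108, 109, 108, 106, 103, 103, 103, 103, 104, 104, 104, 103, 103, 104, 103, 104, 103, 104, 103, 103, 103, 103, 102, 103, 102, 103, 103, 103, 104, 108, 109, 110, 109, 110, 110, 110, 109, 108, 108, 108, 108, 107, 107, 108, 108, 108, 108, 108, 107, 105, 95, 89, 87, 87, 88, 88, 88, 87, 87, 87, 87, 90, 93, 103, 107, 107, 105, 104, 104, 105, 105, 101, 93, 92, 117, 158, 184, 191, 191, 190, 190, 192]
90 [196, 195, 193, 185, 162, 129, 98, 86, 118, 155,
[... 370 characters left out ...]
 117, 116, 110, 100, 95, 95, 95, 94, 113, 143, 159, 163, 163, 163, 163, 164, 165, 153, 113, 87, 104, 149, 177, 184, 183, 182, 180, 179, 180]
100 [190, 189, 187, 174, 154, 137, 110, 78, 86, 123, 147, 153, 154, 155, 155, 156, 152, 134, 108, 93, 95, 97, 97, 94, 93, 101, 106, 109, 109, 108, 108, 107, 108, 107, 108, 108, 107, 109, 108, 109, 109, 108, 109, 110, 109, 108, 108, 108, 108, 108, 109, 108, 110, 110, 110, 110, 111, 109, 111, 110, 111, 111, 111, 111, 112, 112, 111, 111, 112, 111, 111, 112, 111, 113, 113, 112, 114, 113, 113, 113, 113, 114, 113, 114, 114, 115, 112, 102, 94, 91, 92, 91, 93, 114, 147, 160, 161, 162, 162, 161, 162, 156, 133, 98, 87, 120, 164, 179, 180, 180, 180, 179, 179, 180]
```

```bash
python3 -m inch '[{"slide":[-0.002,0.002,-0.02],"yaw":0},{"slide":[-0.002,0.002,-0.045],"yaw":0},{"slide":[-0.002,0.002,-0.065],"yaw":0},{"slide":[-0.002,0.002,-0.08],"yaw":0},{"slide":[-0.002,0.002,-0.088],"yaw":0},{"slide":[-0.002,0.002,-0.088],"yaw":0},{"slide":[-0.002,0.002,-0.088],"yaw":0}]'
python3 -m inch '[{"slide":[0,0,-0.002],"yaw":0},{"slide":[0,0,-0.004],"yaw":0},{"slide":[0,0,-0.006],"yaw":0},{"slide":[0,0,-0.007],"yaw":0},{"slide":[0,0,-0.007],"yaw":0},{"slide":[0,0,-0.007],"yaw":0}]'
```

```text
clock: 7.6
position: [0.4864, -0.142, 0.1081]
ee_rot: [0.999, -0.035, 0.0, -0.0]
ft_force: [0.1, -0.5, -4.1]
grip_width: 0.694
grasp_force: 66.6
clock: 8.1
position: [0.4862, -0.1421, 0.1008]
ee_rot: [0.999, -0.036, 0.0, 0.0]
ft_force: [-0.4, -0.6, -3.3]
grip_width: 0.693
grasp_force: 66.6
```

```bash
python3 -m inch '[{"slide":[0,0,-0.001],"yaw":0},{"slide":[0,0,-0.001],"yaw":0},{"slide":[0,0,-0.002],"yaw":0},{"slide":[0,0,-0.002],"yaw":0},{"slide":[0,0,-0.002],"yaw":0}]'
python3 -m inch '[{"slide":[0,0,-0.0005],"yaw":0},{"slide":[0,0,-0.001],"yaw":0},{"slide":[0,0,-0.001],"yaw":0}]'
```

```text
clock: 8.52
position: [0.4862, -0.142, 0.0986]
ee_rot: [0.999, -0.036, -0.0, 0.0]
ft_force: [-1.0, 0.1, -3.1]
grip_width: 0.686
grasp_force: 66.6
clock: 8.77
position: [0.4862, -0.1421, 0.0977]
ee_rot: [0.999, -0.036, 0.0, 0.0]
ft_force: [-0.3, -0.0, -3.6]
grip_width: 0.691
grasp_force: 66.7
```

```bash
python3 -m inch '[{"slide":[0,0,-0.0005],"yaw":0},{"slide":[0,0,-0.0005],"yaw":0},{"slide":[0,0,-0.0005],"yaw":0}]'
python3 -m inch '[{"slide":[0,0,-0.0005],"yaw":0},{"slide":[0,0,-0.0005],"yaw":0},{"slide":[0,0,-0.0005],"yaw":0}]'
```

```text
clock: 9.02
position: [0.4863, -0.1421, 0.0975]
ee_rot: [0.999, -0.036, 0.0, 0.0]
ft_force: [-1.4, -0.2, 2.6]
grip_width: 0.692
grasp_force: 67.4
clock: 9.27
position: [0.4864, -0.1421, 0.0974]
ee_rot: [0.999, -0.036, 0.0, 0.0]
ft_force: [-4.3, 1.6, 8.0]
grip_width: 0.692
grasp_force: 68.3
```

```bash
for i in 1; do python3 -m inch '[{"slide":[0.001,-0.0001,0],"yaw":0},{"slide":[0.001,-0.0001,0],"yaw":0}]'; done | grep -E "pos|ft"
python3 -m inch '[{"slide":[0.001,-0.0001,0],"yaw":0},{"slide":[0.001,-0.0001,0],"yaw":0}]' | grep -E "pos|ft"
python3 -m inch '[{"slide":[0.001,-0.0001,0],"yaw":0},{"slide":[0.001,-0.0001,0],"yaw":0}]' | grep -E "pos|ft"
```

```text
position: [0.4866, -0.1421, 0.0973]
ft_force: [-8.6, 2.0, 11.9]
position: [0.4876, -0.1423, 0.0973]
ft_force: [-8.5, 1.9, 10.2]
position: [0.4887, -0.1425, 0.0972]
ft_force: [-7.3, 0.9, 8.4]
```

```bash
python3 -m inch '[{"slide":[0.001,-0.0001,0],"yaw":0},{"slide":[0.001,-0.0001,0],"yaw":0}]' | grep -E "pos|ft"
python3 -m inch '[{"slide":[0.001,-0.0001,0],"yaw":0},{"slide":[0.001,-0.0001,0],"yaw":0}]' | grep -E "pos|ft"
python3 -m inch '[{"slide":[0.001,-0.0001,0],"yaw":0},{"slide":[0.001,-0.0001,0],"yaw":0}]' | grep -E "pos|ft|rot"
```

```text
position: [0.4902, -0.1425, 0.0967]
ft_force: [-0.2, 0.2, -3.3]
position: [0.4913, -0.1425, 0.0965]
ft_force: [0.5, 0.1, -3.5]
position: [0.4924, -0.1426, 0.0966]
ee_rot: [0.999, -0.036, 0.0, 0.0]
ft_force: [-0.4, 0.5, -3.6]
```

```bash
python3 -m inch '[{"slide":[-0.0013,0.0001,0],"yaw":0},{"slide":[-0.0013,0.0001,0],"yaw":0},{"slide":[-0.0013,0.0001,-0.001],"yaw":0},{"slide":[-0.0013,0.0001,-0.002],"yaw":0},{"slide":[-0.0013,0.0001,-0.002],"yaw":0}]' | grep -E "pos|ft"
python3 -m inch '[{"slide":[0,0,-0.001],"yaw":0},{"slide":[0,0,-0.0015],"yaw":0},{"slide":[0,0,-0.0015],"yaw":0}]' | grep -E "pos|ft|rot"
```

```text
position: [0.4908, -0.1425, 0.0945]
ft_force: [0.0, -0.8, -4.1]
position: [0.4908, -0.1425, 0.0931]
ee_rot: [0.999, -0.036, -0.0, 0.0]
ft_force: [-0.3, -0.4, -4.4]
```

Dropping freely, with seating expected at a TCP height of about 0.0904.

```bash
python3 -m inch '[{"slide":[0,0,-0.001],"yaw":0},{"slide":[0,0,-0.0015],"yaw":0},{"slide":[0,0,-0.0015],"yaw":0}]' | grep -E "pos|ft|rot"
python3 -m inch '[{"slide":[0,0,-0.0006],"yaw":0},{"slide":[0,0,-0.001],"yaw":0},{"slide":[0,0,-0.001],"yaw":0}]' | grep -E "pos|ft|rot"
python3 -m inch '[{"slide":[0,0,-0.0004],"yaw":0},{"slide":[0,0,-0.0004],"yaw":0},{"slide":[0,0,-0.0004],"yaw":0}]' | grep -E "pos|ft|rot"
```

```text
position: [0.4909, -0.1425, 0.0916]
ee_rot: [0.999, -0.036, -0.0, 0.0]
ft_force: [-0.2, -0.1, -3.1]
position: [0.4909, -0.1426, 0.0907]
ee_rot: [0.999, -0.036, 0.0, 0.0]
ft_force: [-0.6, 0.1, -3.6]
position: [0.491, -0.1426, 0.0906]
ee_rot: [0.999, -0.036, 0.0, 0.0]
ft_force: [-2.3, 0.3, 0.1]
```

```bash
python3 -m inch '[{"slide":[0,0,-0.0004],"yaw":0},{"slide":[0,0,-0.0004],"yaw":0},{"slide":[0,0,-0.0004],"yaw":0}]' | grep -E "pos|ft|rot"
python3 -m inch '[{"slide":[0,0,0],"yaw":0},{"slide":[0,0,0],"yaw":0},{"slide":[0,0,0],"yaw":0},{"slide":[0,0,0],"yaw":0},{"slide":[0,0,0],"yaw":0},{"slide":[0,0,0],"yaw":0},{"slide":[0,0,0],"yaw":0},{"slide":[0,0,0],"yaw":0},{"slide":[0,0,0],"yaw":0}]' 0 20
```

```text
position: [0.491, -0.1425, 0.0905]
ee_rot: [0.999, -0.036, 0.0, 0.0]
ft_force: [-3.8, 0.6, 6.4]
clock: 12.68
position: [0.4909, -0.1426, 0.0899]
ee_rot: [0.999, -0.036, 0.0, 0.0]
ft_force: [0.3, -0.4, -0.8]
grip_width: 0.999
grasp_force: 0.0
```

Released. Rise and check.

```bash
python3 -m inch '[{"slide":[0,0,0.01],"yaw":0},{"slide":[0,0,0.03],"yaw":0},{"slide":[0,0,0.06],"yaw":0},{"slide":[0,0,0.1],"yaw":0},{"slide":[0,0,0.14],"yaw":0},{"slide":[0,0,0.18],"yaw":0},{"slide":[0,0,0.2],"yaw":0},{"slide":[0,0,0.2],"yaw":0},{"slide":[0,0,0.2],"yaw":0}]'
python3 - <<'E'
from h import *
import pickle
cs={n:camera(n) for n in("scene","side","wrist")};pickle.dump(cs,open("c3.pkl","wb"))
f=lambda n,x,y,w,h:cv2.resize(cs[n]["frame"][y:y+h,x:x+w,::-1],(400,300),interpolation=cv2.INTER_CUBIC)
cv2.imwrite("pics/g.png",np.vstack([np.hstack([f("scene",335,110,140,105),f("side",275,240,160,120)]),np.hstack([f("wrist",200,0,320,240),f("scene",150,150,320,240)])]))
E
```

```text
clock: 13.43
position: [0.4914, -0.1425, 0.2918]
ee_rot: [0.999, -0.036, 0.001, 0.001]
ft_force: [-0.1, 0.2, -0.6]
grip_width: 1.002
grasp_force: 0.0
```

View pics/g.png

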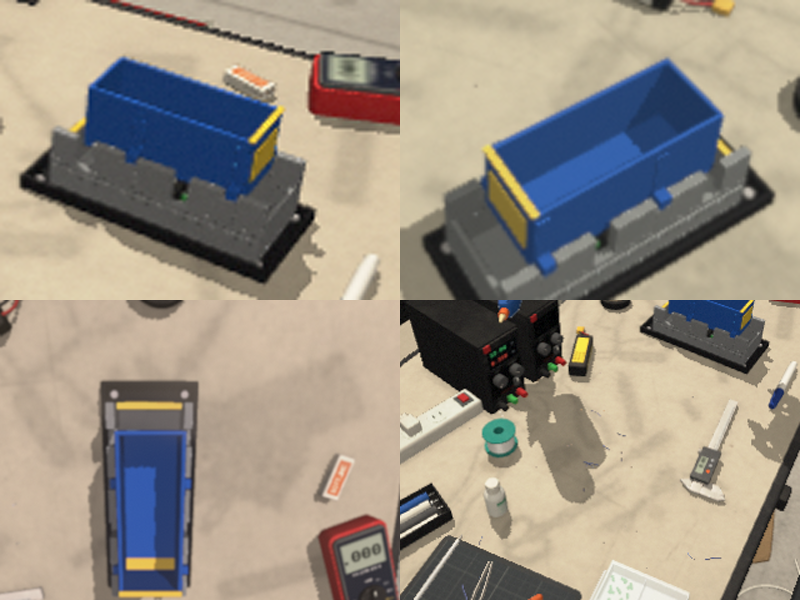

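The blue tote sits in the pockets with the labels at opposite ends, and the bottle and spool have not moved. One numeric check of the rim heights follows; level and home would be about 0.113.

```bash
python3 - <<'E'
from h import *
import pickle
cs=pickle.load(open("c3.pkl","rb"))
print(tri(cs["scene"],[(367.2,140.5),(377.7,130.3),(422.5,159),(434,148.5)],cs["side"],[(382.2,264),(403,286.8),(309.8,300),(329,326.8)]).round(4))
E
```

```text
[[ 0.5658 -0.1223  0.1126  0.0047]
 [ 0.5624 -0.1781  0.1117  0.0016]
 [ 0.4211 -0.1115  0.1133  0.0009]
 [ 0.4154 -0.1681  0.1125  0.0047]]
```

Rim corners measure 0.112 to 0.113, so the tote is level and fully home.

```bash
python3 -c "from workcell import *; print(hand_in())"
```

```text
the job is handed in; nothing more can be done
None
```

The blue tote is stacked on the grey one, turned half round, with all four lugs home and the rim corners level to within 2 mm; measured contact stayed around 16 N, the bottle and spool were not touched, and the job is handed in.

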